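Push the label holder into the specimen rack and hold it home

TASK

A red-lidded jar has been left standing on the label channel of the specimen rack: first set it upright in the free half of the blue tray and let go of it. Then take the red-banded label holder from the wooden stand, push its tongue down behind the rack's blue lip, about centred along the channel, until its shoulders sit fully home on the ledge against the spring, and finish while still holding it pressed home. Leave everything else where it is.

Things in the scene. Friction and masses are not known exactly. Their poses are not given: they have to be found in the camera images.
- rack: Fixed grey specimen rack. Origin on the bench under the middle of the label channel; x to its back, y along the channel. Flat ledge 45 mm above the bench, x = -27.5 mm (front of the blue lip) to +140 mm, y = -110 to +110 mm; 22 mm high cheeks and back stop on it beyond x = 78 mm. Channel on x = 0: 72 mm long, 9 mm wide, its top 6 mm flared to 19 mm wide.
- channel (a point): Middle of the channel's mouth, at ledge height (45 mm above the bench).
- spring_clip (a joint): Orange spring strip in the channel, 70 by 7.5 mm: how far it is pressed down, in m. 0 = up (top 14 mm below the ledge); 0.010 when the holder's shoulders sit on the ledge; hard stop at 0.012. Takes about 3 N to start moving, 9 N at 0.010; it pushes the holder up again when let go.
- clip_top (a point): Middle of the orange spring strip's top face; moves down with it.
- holder_red: Loose 60 g label holder, red band on both faces and top edge; faces alike, either may face front. Origin: centre of the tongue's foot; z up, y along width, x through thickness. Tongue 5 mm thick, 56 wide, z 0 to 24 mm. Frame 10 mm thick, 96 wide, z 24 to 74 mm; its overhanging ends are the shoulders. Starts upright in a slot of the stand, shoulders on its top. Take the frame across its thickness.
- holder_green: Identical label holder with a green band, in the stand's other slot. Leave alone.
- stand: Fixed wooden block, 150 mm (x) by 130 mm (y), 36 mm high, origin under its centre, with two slots along its y, each 8 mm wide, 62 mm long and 26 mm deep, at x = -40 and +40 mm.
- jar: Loose white specimen jar with a red lid, about 100 g, 75 mm tall; body 49 mm across, lid 58 mm across from 58 to 75 mm height. Origin at the centre of its underside, z up. Starts on the rack's ledge, over the channel.
- tray: Fixed shallow blue tray, 210 mm (x) by 120 mm (y), walls 18 mm high and 4 mm thick, floor 4 mm thick. Origin under its centre. The half towards its -x end is free, a yellow-lidded jar stands in the +x half, about 55 mm from the centre.
- tray_jar: Jar with a yellow lid, same size as the red-lidded one, in the tray. Leave alone.
- rack_jar_a: Jar with a yellow lid, same size, on the back of the rack's ledge (about x = +105 mm, y = +60 mm of the rack). Leave alone.
- rack_jar_b: The same at about y = -60 mm of the rack. Leave alone.
- dish: Closed glass dish, 90 mm across, 15 mm high, on the bench between the robot and the rack. Leave alone.
- brush: Small brush with a black handle, about 165 mm long, 8 mm high, on the bench between the robot and the rack. Leave alone.
Not all that is in view belongs to the job. What is shaped like the jar but grey is not meant.

How it is judged:
On the way, in this order (a step that is already met when the one before it is completed fails the run):
1. the red-lidded jar stands upright in the tray, let go (x of jar in the frame of tray between -0.08 and 0.08 m and y of jar in the frame of tray between -0.04 and 0.04 m and z of jar in the frame of tray between 0 and 0.01 m and angle between jar's own z axis and vertical below 0.1 rad and linear speed of jar below 0.03 m/s and contact force between the fingers and jar below 0.1 N), for 0.2 s.
2. the red-banded holder is pushed home behind the lip and held pressed (value of joint spring_clip above 0.0083 m and contact force between holder_red and spring_clip above 4 N and contact force between the fingers and holder_red above 3 N and x of holder_red in the frame of rack between -0.005 and 0.005 m and y of holder_red in the frame of rack between -0.012 and 0.012 m and z of holder_red in the frame of rack between 0.015 and 0.0235 m and angle between holder_red's own z axis and vertical below 0.1 rad and angle between the x axis of holder_red and the x axis of rack, either way round below 0.12 rad and linear speed of holder_red below 0.02 m/s), for 0.2 s.
At the end, for the whole second after the job is handed in: The red-banded holder stands in the channel within 12 mm of its middle, upright (0.1 rad), still, strip pressed over 8.3 mm (shoulders within about 2 mm of the ledge) with over 4 N, fingers on it with over 3 N; the red-lidded jar stands upright (0.1 rad) on the tray floor, untouched, at rest (all of step 1 and all of step 2); the arm keeps its last pose, push and grip.
It fails at once if something to be left alone was moved by more than 30 mm (distance of any of holder_green, tray_jar, rack_jar_a, rack_jar_b, dish, brush from where it was at the start of the episode above 0.03 m).
It fails at once if a jar was tipped over (angle between any of jar, tray_jar, rack_jar_a, rack_jar_b's own z axis and vertical above 0.6 rad).
It also fails if it takes over 61 s, if anything falls off the work surface, if the arm or the gripper's body presses on something with over 40 N, if the wrist force passes 120 N, or if a joint passes its speed limit or range.

ROBOT

A 6-joint arm with a two-finger parallel gripper is mounted at the origin on the work surface. World frame = base frame: x ahead of the robot, y to its left, z up, the work surface at z = 0. Lengths are in m, angles in rad, forces in N, time in s.
With the tool pointing down it reaches from about 0.35 to 0.85 m from the base axis. Payload 8.1 kg.
Tool frame: the origin (TCP) lies at the very end of the fingers, on their centre line; the grasp point (between the pads) lies 19 mm behind it; z points along the fingers, y is the direction in which the jaws open and shut (so a half turn about z gives the same grasp; the last joint's range is limited). The gripper opens to 93 mm and grips with 3 to 60 N. Pads are 15 mm wide; open, the fingers measure 128 mm over their backs; the gripper's body (75 mm by 188 mm) begins 65 mm behind the grasp point.
Start: joints at [-1.288, 0.13, 1.488, -0, 1.523, -0.085], TCP at [0.216, -0.56, 0.219] pointing down, gripper open.
Joint ranges: [-2.96, 2.96], [-0.89, 2.26], [0.02, 2.5], [-1.34, 4.48], [0, 2.73], [-2.66, 2.66]. Speed limits (rad/s): [2.39, 2.39, 2.79, 3.14, 3.14, 3.14].

INTERFACE

Orientations are given as a unit quaternion [w, x, y, z].
In Python, from rig import * gives the robot as it stands.
- The arm moves only by the shell command python3 -m pendant 'ROWS' [FORCE]. ROWS is JSON, a list of rows, each a list of 3 entries, a list of its own where there are three numbers: the shift along the tool's x, y, z in m, then the turn, a rotation vector about the tool's x, y, z in degrees, then the finger opening in m, from 0 to 0.093. In form: [[[dx, dy, dz], [rx, ry, rz], jaw], ...]. A call has 1 to 8 rows; each row shifts and turns the commanded pose from where the row before left it, along the tool's axes as they then stand; what a row does not reach is not made up. A row lasts 1/8 s, in which the tool goes at most 62.5 mm and 10.7 degrees, less where a joint would pass 70% of its speed; a pose out of reach is approached as far as the arm can. A call is refused whole if a number of a shift passes 0.0625 or a number of a turn 10.7, either way. A call with a gripper value outside its range is refused whole. The fingers move at their own pace and stop on an object; FORCE is the grip in N (left out, the last holds). Time passes only in rows, so rows that do not move let the fingers close. It gives the time, the measured TCP pose, the force and the opening at its end, in the units of the state.
- observe(): the state, without advancing time (a new reading comes with each control period).
- get_image(name): name is "scene" or "top" or "wrist"; returns (picture, depth): 384x512x3 uint8, red, green, blue; 384x512 float32, m along the optical axis (not along the pixel's ray), 0 where there is no reading.
- get_calibration(name): a dict with "K" (3x3 intrinsics, pixels), "R" (3x3) and "t" (3): a world point X has camera coordinates R X + t. Camera axes: x right, y down, z forward; pixel columns grow to the right and rows downward; lengths in m; the calibration is good to about 2 mm. A picture is of the moment at which its call begins: read the wrist's pose just before it. get_calibration takes no time and is no camera call; for the wrist camera it gives the pose at the moment of the call.
- hand_in(): hands the job in, once; it reports no verdict.
The state is a dict: "time_s": time; "q": joint angles; "dq": joint speeds; "effort": joint torques, N m; "tcp_pos": TCP position; "orientation": TCP orientation; "wrist_force": force on the tool from outside, world axes, zero at the start; "torque": the same for the moment, N m; "grip_width": opening from 0.0 (shut) to 1.0 (fully open).
Only numpy, scipy, OpenCV 4.12 (cv2) and the standard library are available. Lean on these libraries where they do the work, as an engineer would, in place of code of your own. Each camera call takes 0.05 s, during which the arm holds its last target. There are 200 camera calls.

## Working session

There is one attempt and no reset: what is moved stays moved. The work goes in short steps, Python scripts to look and compute and a shell command to move; the robot and the scene stay as the last step left them, time stands still between calls to the robot, and variables do not carry over. Pictures are saved under pics/ and viewed, about 8 in all and at most 12, crops included, and the job is handed in when it is done.

```bash
ls; mkdir -p pics; cat > h.py <<'E'
from rig import *
import numpy as np, cv2
def snap(n):
    c=get_calibration(n); im,d=get_image(n); return im,d,{k:np.array(v) for k,v in c.items() if k in 'KRt'}
def ray(c,uv):
    d=c['R'].T@np.linalg.inv(c['K'])@np.array([uv[0],uv[1],1.]); return -c['R'].T@c['t'],d
def plane(c,uv,z):
    o,d=ray(c,uv); return o+d*(z-o[2])/d[2]
def cloud(c,d):
    v,u=np.mgrid[:d.shape[0],:d.shape[1]]
    p=np.stack([u*d,v*d,d],-1)@np.linalg.inv(c['K']).T
    return (p-c['t'])@c['R']
def save(n,im): cv2.imwrite('pics/'+n,im[...,::-1])
E
python3 - <<'E'
from h import *
s=observe();print(s)
ims=[]
for n in('scene','top'):
    im,d,c=snap(n);np.savez(n+'.npz',im=im,d=d,**c);save(n+'.png',cv2.resize(im,(768,576)));print(n,c)
E
```

```text
pics
{'time_s': 0.0, 'q': array([-1.28840939e+00,  1.31134381e-01,  1.48926070e+00, -5.27338865e-07,
        1.52299968e+00, -8.54165251e-02]), 'dq': array([ 0.00078875, -0.00100848,  0.00066772,  0.0008043 ,  0.00068566,
       -0.0005123 ]), 'effort': array([ 1.79296352e-03, -5.59841216e+01, -4.91755128e+01,  7.69870542e-02,
        3.55232391e-02, -1.48833078e-04]), 'tcp_pos': array([ 0.21559448, -0.55932635,  0.21761365]), 'orientation': array([-8.96664665e-04,  9.83137279e-01,  1.82866832e-01, -8.88594650e-05]), 'wrist_force': array([-0.36671639,  0.40169598, -0.08517327]), 'torque': array([ 0.00455934, -0.02152089, -0.0207618 ]), 'grip_width': 0.9969664795966259}
scene {'K': array([[377.16448865,   0.        , 259.8312633 ],
       [  0.        , 377.16448865, 190.3508032 ],
       [  0.        ,   0.        ,   1.        ]]), 'R': array([[-0.74752805,  0.66422785, -0.00178242],
       [ 0.47093199,  0.52809491, -0.7066391 ],
       [-0.46842809, -0.52907195, -0.70757191]]), 't': array([ 0.39236596, -0.20037343,  1.18370388])}
top {'K': array([[413.22025493,   0.        , 251.59474893],
       [  0.        , 413.22025493, 191.10054928],
       [  0.        ,   0.        ,   1.        ]]), 'R': array([[-0.01615221, -0.99976682, -0.01433244],
       [-0.98188084,  0.0185668 , -0.18858764],
       [ 0.18880978,  0.01102664, -0.98195177]]), 't': array([0.01240289, 0.53570695, 0.98511393])}
```

View pics/top.png

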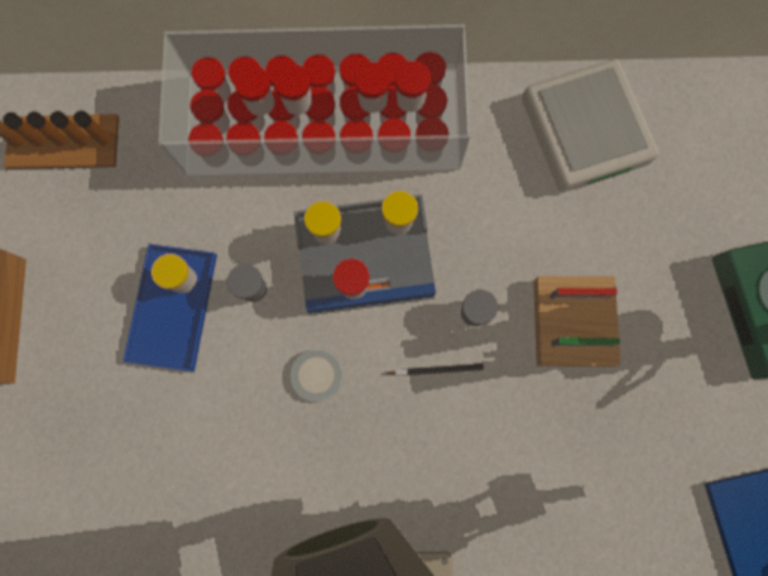

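View pics/scene.png

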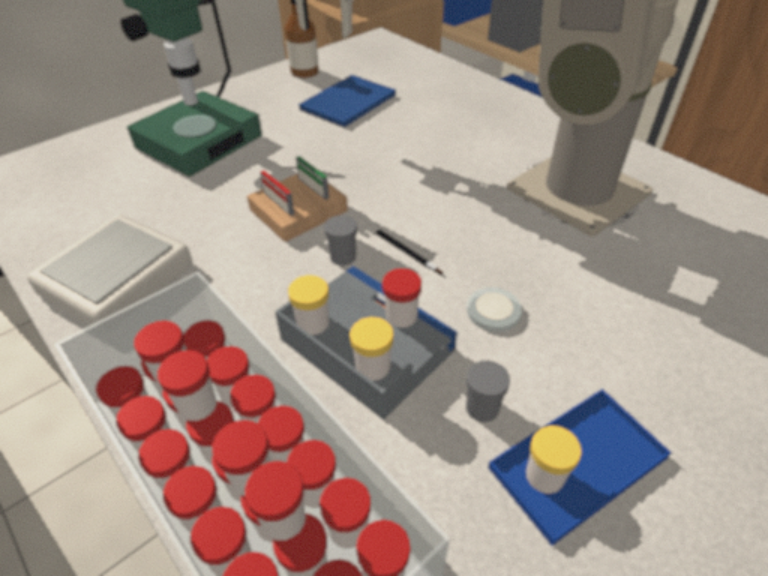

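The first image (top view, 768 px wide) shows the red-lidded jar on the rack at (350,277) in front of the orange strip. The tray is at (170,308) with its near half free, the red holder at (585,293) and the green one at (585,342).

What could be mistaken for the targets:
- **Jar:** the red lids in the clear bin at (190–440, 60–140), the grey jar-shapes at (246,283) and (480,307), and the yellow lids.
- **Tray:** the blue one at (745,520).

I choose the red lid at (350,277), since it stands on the rack over the channel.

```bash
cat > meas.py <<'E'
from h import *
T={n:dict(np.load(n+'.npz')) for n in('top','scene')}
def hsv(im): return cv2.cvtColor(im,cv2.COLOR_RGB2HSV)
def red(h): return ((h[...,0]<6)|(h[...,0]>174))&(h[...,1]>150)&(h[...,2]>90)
def rect(p,name):
    (c,s,a)=cv2.minAreaRect(p[:,:2].astype(np.float32)*1000); print(name,'n',len(p),'c',np.round(c,1),'s',np.round(s,1),'a',round(a,2))
for n in T:
    t=T[n];P=cloud(t,t['d']);h=hsv(t['im']);t['P']=P;t['h']=h
    x,y,z=P[...,0],P[...,1],P[...,2]; ok=t['d']>0
    def near(cx,cy,r): return ok&(np.hypot(x-cx,y-cy)<r)
    blue=(h[...,0]>100)&(h[...,0]<125)&(h[...,1]>120)
    print('==',n)
    # world approx location from top pixel
    if n=='top':
        g={k:plane(t,(u/1.5,v/1.5),zz) for k,u,v,zz in[('jar',350,277,.12),('rack',365,255,.05),('tray',170,308,.01),('red',585,293,.085),('green',585,342,.085),('stand',578,322,.036),('g1',480,307,.07),('g2',246,283,.07),('dish',316,376,.015),('b1',383,372,.01),('b2',483,367,.01),('ja',323,217,.12),('jb',400,210,.12),('tj',170,272,.08)]}
        for k in g: print(k,np.round(g[k],3))
    for k,f in[('jar',red(h)),('red',red(h)),('green',(h[...,0]>45)&(h[...,0]<85)&(h[...,1]>120))]:
        m=f&near(*g[k][:2],.06); p=P[m]; zt=np.percentile(p[:,2],90); print('ztop',np.round(np.percentile(p[:,2],[5,50,90]),4)); rect(p[p[:,2]>zt-.006],k)
    m=blue&near(*g['tray'][:2],.16); print('trayz',np.round(np.percentile(P[m][:,2],[2,25,50,75,98]),4)); rect(P[m&(z>.010)&(z<.03)],'tray')
    m=near(*g['rack'][:2],.15)&(z>.037)&(z<.052)&~red(h); rect(P[m],'ledge'); 
    m=blue&near(*g['rack'][:2],.15); print('lipz',np.round(np.percentile(P[m][:,2],[2,50,98]),4)); rect(P[m&(z>.04)],'lip')
    m=(h[...,0]>8)&(h[...,0]<20)&(h[...,1]>170)&near(*g['rack'][:2],.12); 
    if m.sum()>5: print('clipz',np.median(P[m][:,2]));rect(P[m],'clip')
    m=near(*g['stand'][:2],.11)&(z>.028)&(z<.044)&(h[...,1]>60); rect(P[m],'stand')
t=T['top']
save('crop.png',np.hstack([cv2.resize(t['im'][120:220,190:300],(440,400),interpolation=cv2.INTER_CUBIC),cv2.resize(t['im'][175:255,345:425],(340,400),interpolation=cv2.INTER_CUBIC)]))
E
python3 meas.py
```

```text
== top
jar [0.539 0.045 0.12 ]
rack [0.591 0.023 0.05 ]
tray [0.513 0.364 0.01 ]
red [ 0.513 -0.33   0.085]
green [ 0.434 -0.324  0.085]
stand [ 0.472 -0.331  0.036]
g1 [ 0.495 -0.164  0.07 ]
g2 [0.542 0.219 0.07 ]
dish [0.391 0.109 0.015]
b1 [ 0.396 -0.004  0.01 ]
b2 [ 0.402 -0.173  0.01 ]
ja [0.637 0.087 0.12 ]
jb [ 0.646 -0.036  0.12 ]
tj [0.561 0.342 0.08 ]
ztop [0.1167 0.1194 0.1217]
jar n 438 c [539.7  44.5] s [54.3 55.5] a 89.07
ztop [0.0836 0.0859 0.088 ]
red n 127 c [ 515.6 -332.8] s [91.2  8.2] a 86.81
ztop [0.0841 0.0863 0.0894]
green n 34 c [ 438.1 -329.2] s [ 6.7 87.7] a 0.46
trayz [-0.0005  0.0024  0.0038  0.0057  0.0183]
tray n 280 c [515.5 363.5] s [120.9 205.3] a 80.93
ledge n 4022 c [592.9  24.8] s [164.6 220.3] a 6.77
lipz [0.0412 0.0444 0.0487]
lip n 279 c [521.7   8.6] s [ 15.2 197.2] a 6.77
clipz 0.0297270193037931
clip n 23 c [543.2   3.5] s [ 5.1 33.6] a 5.75
stand n 2553 c [ 476.4 -331.6] s [132.5 150.4] a 88.67
== scene
ztop [0.1122 0.1197 0.1211]
jar n 383 c [542.2  45. ] s [56.7 52.5] a 39.8
ztop [0.0747 0.0864 0.0875]
red n 43 c [ 516.2 -330.2] s [83.7  8.1] a 88.37
ztop [0.0875 0.0881 0.0886]
green n 2 c [ 438.8 -297.3] s [6.6 0. ] a 110.6
trayz [0.0019 0.0035 0.0045 0.0059 0.0188]
tray n 770 c [518. 365.] s [118.1 209.6] a 80.81
ledge n 3251 c [596.9  24.4] s [169.5 221.9] a 6.91
lipz [0.026  0.045  0.0473]
lip n 183 c [521.9  17.7] s [ 13.  216.7] a 6.22
stand n 1023 c [ 477.7 -330.5] s [134.6 150.9] a 89.33
```

View pics/crop.png

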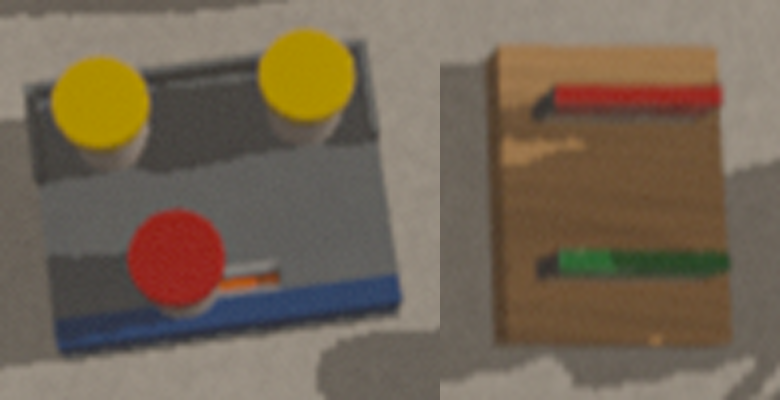

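The crop confirms both choices: the red-lidded jar stands over the channel with the orange strip visible beside it, and the red holder is in the stand's far slot.

```bash
cat >> h.py <<'E'
def to(x,y,z,yaw):
    s=observe(); w,a,b,c=s['orientation']
    from scipy.spatial.transform import Rotation as Ro
    R=Ro.from_quat([a,b,c,w]); D=Ro.from_euler('z',yaw,degrees=True)*Ro.from_euler('x',180,degrees=True)
    p=s['tcp_pos']; print('t',s['time_s'],'p',np.round(p,4),'shift mm',np.round(R.inv().apply(np.array([x,y,z])-p)*1e3,1),'turn deg',np.round((R.inv()*D).as_rotvec(degrees=True),1),'F',np.round(s['wrist_force'],1),'grip',round(s['grip_width']*93,1),'yaw',np.round(np.degrees(np.arctan2(*R.as_matrix()[[1,0],0])),1))
E
cat > plan.py <<'E'
import sys; from h import *
to(*map(float,sys.argv[1:]))
E
python3 plan.py .541 .045 .20 6.8
```

```text
t 0.1 p [ 0.2156 -0.5594  0.2177] shift mm [ 521.  -446.9   18.5] turn deg [-0.1  0.  14.3] F [ 0.3  0.1 -0.4] grip 92.7 yaw 21.1
```

```bash
python3 -m pendant '[[[0.032,-0.028,0],[0,0,0],0.093],[[0.032,-0.028,0],[0,0,0],0.093],[[0.032,-0.028,0],[0,0,0],0.093],[[0.032,-0.028,0],[0,0,0],0.093],[[0.032,-0.028,0],[0,0,0],0.093],[[0.032,-0.028,0],[0,0,0],0.093],[[0.032,-0.028,0],[0,0,0],0.093],[[0.032,-0.028,0],[0,0,0],0.093]]' 15; python3 -m pendant '[[[0.032,-0.028,0],[0,0,0],0.093],[[0.032,-0.028,0],[0,0,0],0.093],[[0.032,-0.028,0],[0,0,0],0.093],[[0.032,-0.028,0],[0,0,0],0.093],[[0.032,-0.028,0],[0,0,0],0.093],[[0.032,-0.028,0],[0,0,0],0.093],[[0,0,0],[0,0,7.1],0.093],[[0,0,0],[0,0,7.1],0.093]]'; python3 plan.py .541 .045 .20 6.8
```

```text
time_s: 1.1
tcp_pos: [0.3744, -0.2574, 0.2183]
orientation: [-0.0, 0.983, 0.183, -0.0]
wrist_force: [0.7, -1.0, -0.3]
grip_width: 0.998
time_s: 2.1
tcp_pos: [0.4926, -0.0322, 0.218]
orientation: [-0.0, 0.998, 0.059, -0.001]
wrist_force: [-0.6, -0.2, 0.2]
grip_width: 1.001
t 2.1 p [ 0.4926 -0.0322  0.218 ] shift mm [ 57.1 -71.   18. ] turn deg [-0.   0.1 -0.1] F [-0.6 -0.2  0.2] grip 93.1 yaw 6.7
```

```bash
python3 -m pendant '[[[0.028,-0.035,0.009],[0,0,0],0.093],[[0.029,-0.036,0.009],[0,0,0],0.093],[[0,0,0],[0,0,0],0.093]]'; python3 - <<'E'
from h import *
im,d,c=snap('wrist'); h=cv2.cvtColor(im,cv2.COLOR_RGB2HSV); P=cloud(c,d)
m=((h[...,0]<6)|(h[...,0]>174))&(h[...,1]>150)&(d>0)&(P[...,2]>.11)&(P[...,2]<.13)
k,l,st,ce=cv2.connectedComponentsWithStats(m.astype(np.uint8))
for i in range(1,k):
    if st[i][4]>200:
        (uv,r)=cv2.minEnclosingCircle(cv2.findContours((l==i).astype(np.uint8),0,1)[0][0]); print(st[i],uv,r,plane(c,uv,.12),P[l==i].mean(0))
save('w1.png',im)
E
python3 plan.py .541 .045 .092 6.8
```

```text
time_s: 2.48
tcp_pos: [0.5408, 0.0466, 0.1988]
orientation: [-0.0, 0.998, 0.061, -0.001]
wrist_force: [0.5, 0.8, 0.3]
grip_width: 1.003
[ 228  162   65   64 3223] (259.985107421875, 192.71453857421875) 32.596927642822266 [0.54531283 0.04439604 0.12      ] [0.54448055 0.0443619  0.11965832]
t 2.525 p [0.5405 0.0453 0.1994] shift mm [  0.7   0.4 107.4] turn deg [-0.   0.1  0.2] F [ 0.6 -0.1  0.7] grip 93.0 yaw 7.0
```

View pics/w1.png

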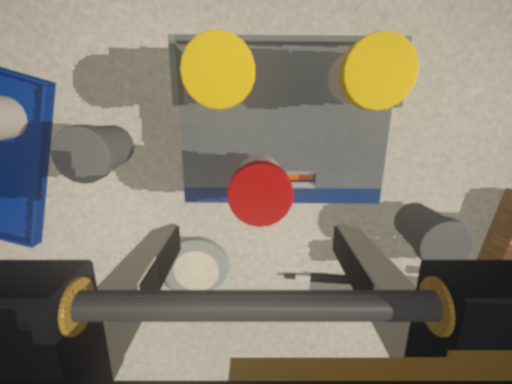

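The wrist view shows the red lid at (260,193), centred between the fingers, with the strip visible to its right and the fingers clear of the yellow jars. I'll descend and grip the lid.

```bash
python3 -m pendant '[[[0.002,0.001,0.03],[0,0,0],0.093],[[0,0,0.03],[0,0,0],0.093],[[0,0,0.027],[0,0,0],0.093],[[0,0,0.02],[0,0,0],0.093],[[0,0,0],[0,0,0],0.093],[[0,0,0],[0,0,0],0.05],[[0,0,0],[0,0,0],0.05],[[0,0,0],[0,0,0],0.05]]' 15; python3 -m pendant '[[[0,0,0],[0,0,0],0.05],[[0,0,0],[0,0,0],0.05],[[0,0,-0.01],[0,0,0],0.05],[[0,0,-0.03],[0,0,0],0.05],[[0,0,-0.04],[0,0,0],0.05],[[0,0,0],[0,0,0],0.05]]';  python3 plan.py .466 .372 .18 -9.1
```

```text
time_s: 3.52
tcp_pos: [0.5437, 0.0435, 0.0946]
orientation: [0.0, 0.998, 0.06, 0.001]
wrist_force: [0.9, 0.5, 0.2]
grip_width: 0.725
time_s: 4.28
tcp_pos: [0.5456, 0.0436, 0.1783]
orientation: [0.0, 0.998, 0.06, 0.004]
wrist_force: [-0.1, 0.4, -0.8]
grip_width: 0.62
t 4.275 p [0.5456 0.0436 0.1783] shift mm [ -39.7 -335.6   -2.3] turn deg [-0.  -0.4 16. ] F [-0.1  0.4 -0.8] grip 57.6 yaw 6.9
```

```bash
python3 -m pendant '[[[-0.002,-0.02,0],[0,0,0],0.05],[[-0.005,-0.04,0],[0,0,0],0.05],[[-0.005,-0.045,0],[0,0,0],0.05],[[-0.005,-0.045,0],[0,0,0],0.05],[[-0.006,-0.045,0],[0,0,0],0.05],[[-0.006,-0.045,0],[0,0,0],0.05],[[-0.005,-0.045,0],[0,0,0],0.05],[[-0.005,-0.035,0],[0,0,0],0.05]]'; python3 -m pendant '[[[0,-0.015,0],[0,0,4],0.05],[[0,0,0],[0,0,6],0.05],[[0,0,0],[0,0,6],0.05],[[0,0,0],[0,0,0],0.05],[[0,0,0],[0,0,0],0.05]]'; python3 plan.py .466 .372 .052 -9.1
```

```text
time_s: 5.28
tcp_pos: [0.4635, 0.3587, 0.1717]
orientation: [0.001, 0.998, 0.061, -0.001]
wrist_force: [0.6, -0.3, -2.0]
grip_width: 0.623
time_s: 5.9
tcp_pos: [0.4634, 0.3716, 0.1727]
orientation: [0.0, 0.997, -0.078, -0.001]
wrist_force: [0.2, -1.0, -1.7]
grip_width: 0.62
t 5.9 p [0.4634 0.3716 0.1727] shift mm [  2.7  -1.  120.7] turn deg [0.1 0.1 0.1] F [ 0.2 -1.  -1.7] grip 57.7 yaw -9.0
```

```bash
python3 -m pendant '[[[0.002,0,0.03],[0,0,0],0.05],[[0,0,0.035],[0,0,0],0.05],[[0,0,0.03],[0,0,0],0.05],[[0,0,0.015],[0,0,0],0.05],[[0,0,0.005],[0,0,0],0.05],[[0,0,0],[0,0,0],0.05],[[0,0,0],[0,0,0],0.05]]'; python3 -m pendant '[[[0,0,0.002],[0,0,0],0.05],[[0,0,0.002],[0,0,0],0.05],[[0,0,0],[0,0,0],0.05],[[0,0,0],[0,0,0],0.05]]'
```

```text
time_s: 6.78
tcp_pos: [0.4671, 0.3718, 0.0602]
orientation: [-0.001, 0.997, -0.079, 0.001]
wrist_force: [0.5, 0.1, -1.4]
grip_width: 0.623
time_s: 7.28
tcp_pos: [0.4662, 0.3711, 0.0546]
orientation: [0.0, 0.997, -0.08, -0.0]
wrist_force: [0.1, -0.5, -0.2]
grip_width: 0.619
```

```bash
python3 -m pendant '[[[0,0,0.001],[0,0,0],0.05],[[0,0,0],[0,0,0],0.05],[[0,0,0],[0,0,0],0.05]]'; python3 -m pendant '[[[0,0,0.001],[0,0,0],0.05],[[0,0,0],[0,0,0],0.05],[[0,0,0],[0,0,0],0.05]]'
```

```text
time_s: 7.65
tcp_pos: [0.4662, 0.3711, 0.0536]
orientation: [0.0, 0.997, -0.08, -0.0]
wrist_force: [0.8, -0.2, -0.9]
grip_width: 0.619
time_s: 8.02
tcp_pos: [0.4665, 0.3713, 0.0531]
orientation: [-0.0, 0.997, -0.08, 0.0]
wrist_force: [-1.0, -0.3, 4.1]
grip_width: 0.621
```

Contact at 4.1 N upward, so the jar is on the tray floor. I'll release it and rise.

```bash
python3 -m pendant '[[[0,0,0],[0,0,0],0.093],[[0,0,0],[0,0,0],0.093],[[0,0,0],[0,0,0],0.093],[[0,0,0],[0,0,0],0.093],[[0,0,-0.02],[0,0,0],0.093],[[0,0,-0.04],[0,0,0],0.093],[[0,0,-0.05],[0,0,0],0.093],[[0,0,-0.055],[0,0,0],0.093]]'; python3 - <<'E'
from h import *
im,d,c=snap('top'); np.savez('top2.npz',im=im,d=d,**c); a=cv2.resize(im[120:280,60:310],(750,480),interpolation=cv2.INTER_CUBIC);save('t2.png',a)
P=cloud(c,d);h=cv2.cvtColor(im,cv2.COLOR_RGB2HSV)
m=((h[...,0]<6)|(h[...,0]>174))&(h[...,1]>150)&(np.hypot(P[...,0]-.466,P[...,1]-.372)<.08)
print(m.sum(),np.median(P[m],0))
# rack clip now visible
t=np.load('top.npz')
cl=(h[...,0]>7)&(h[...,0]<22)&(h[...,1]>150)&(np.hypot(P[...,0]-.54,P[...,1]-.02)<.07)
v,u=np.nonzero(cl);r=cv2.minAreaRect(np.stack([u,v],1).astype(np.float32)); print(r, [np.round(plane(c,q,.031),4) for q in cv2.boxPoints(r)], plane(c,r[0],.031), np.median(P[cl],0))
E
python3 plan.py .516 -.331 .20 88
```

```text
time_s: 9.02
tcp_pos: [0.466, 0.371, 0.2204]
orientation: [-0.0, 0.997, -0.08, 0.0]
wrist_force: [0.5, 0.4, 0.5]
grip_width: 0.997
243 [0.45881677 0.35925199 0.07830449]
((245.460693359375, 190.7052459716797), (2.1807010173797607, 25.309349060058594), 82.40535736083984) [array([0.5401, 0.0514, 0.031 ]), array([ 0.5476, -0.0129,  0.031 ]), array([ 0.542 , -0.0136,  0.031 ]), array([0.5345, 0.0507, 0.031 ])] [0.54102607 0.01891538 0.031     ] [0.54056981 0.02261218 0.03098292]
t 9.075 p [0.469  0.3731 0.2303] shift mm [157.7 688.   25.9] turn deg [  0.1  -0.8 -97.1] F [ 1.  -0.1  6.1] grip 93.3 yaw -9.1
```

View pics/t2.png

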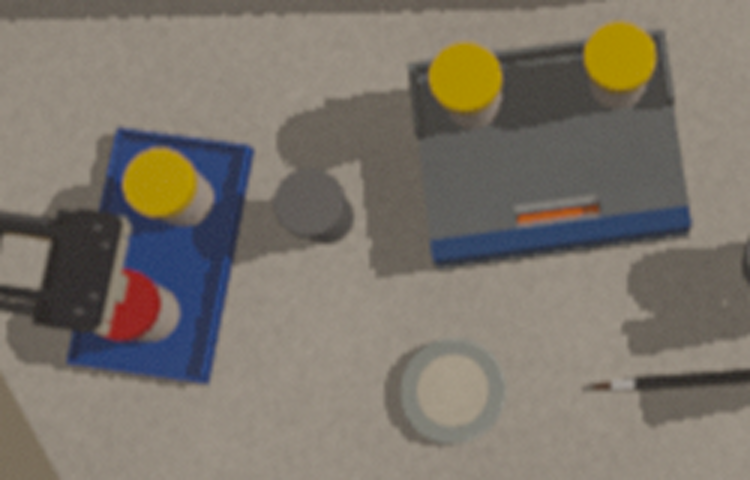

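The jar stands upright in the free half, lid at (133,305) in the crop and partly hidden by the gripper. The strip shows uncovered at (557,214). Next, the stand.

```bash
python3 -m pendant '[[[0.011,0.049,0],[0,0,0],0.093],[[0.011,0.049,0],[0,0,0],0.093],[[0.011,0.049,0],[0,0,0],0.093],[[0.011,0.049,0],[0,0,0],0.093],[[0.011,0.049,0],[0,0,0],0.093],[[0.011,0.049,0],[0,0,0],0.093],[[0.011,0.049,0],[0,0,0],0.093],[[0.011,0.049,0],[0,0,0],0.093]]' ;python3 -m pendant '[[[0.011,0.049,0],[0,0,0],0.093],[[0.011,0.049,0],[0,0,0],0.093],[[0.011,0.049,0],[0,0,0],0.093],[[0.011,0.049,0],[0,0,0],0.093],[[0.011,0.049,0],[0,0,0],0.093],[[0.011,0.049,0],[0,0,0],0.093],[[0,0,0],[0,0,-8],0.093],[[0,0,0],[0,0,-9],0.093]]';python3 -m pendant '[[[0,0,0],[0,0,-10],0.06],[[0,0,0],[0,0,-10],0.06],[[0,0,0],[0,0,-10],0.06],[[0,0,0],[0,0,-10],0.06],[[0,0,0],[0,0,-10],0.06],[[0,0,0],[0,0,-10],0.06],[[0,0,0],[0,0,-10],0.06],[[0,0,0],[0,0,-10],0.06]]'; python3 -m pendant '[[[0,0,0],[0,0,0],0.06],[[0,0,0],[0,0,0],0.06]]'; python3 plan.py .516 -.331 .20 88; python3 - <<'E'
from h import *
im,d,c=snap('wrist');P=cloud(c,d);h=cv2.cvtColor(im,cv2.COLOR_RGB2HSV);save('w2.png',im)
for nm,hm in(('red',(h[...,0]<6)|(h[...,0]>174)),('green',(h[...,0]>45)&(h[...,0]<85))):
    m=hm&(h[...,1]>110)&(np.hypot(P[...,0]-.48,P[...,1]+.33)<.11)&(P[...,2]>.08)&(P[...,2]<.092)
    v,u=np.nonzero(m); r=cv2.minAreaRect(np.stack([u,v],1).astype(np.float32)); print(nm,m.sum(),r,plane(c,r[0],.086),np.median(P[m],0),[np.round(plane(c,q,.086),4) for q in cv2.boxPoints(r)])
im,d,c=snap('top')
P=cloud(c,d);h=cv2.cvtColor(im,cv2.COLOR_RGB2HSV)
m=((h[...,0]<6)|(h[...,0]>174))&(h[...,1]>150)&(np.hypot(P[...,0]-.466,P[...,1]-.372)<.06); print('jar',np.median(P[m],0))
E
```

```text
time_s: 10.07
tcp_pos: [0.4912, -0.0315, 0.2193]
orientation: [0.0, 0.997, -0.08, 0.001]
wrist_force: [0.2, -0.4, -0.8]
grip_width: 1.003
time_s: 11.08
tcp_pos: [0.5094, -0.3316, 0.2188]
orientation: [0.0, 0.998, 0.07, 0.0]
wrist_force: [-0.3, -0.7, 0.6]
grip_width: 1.0
time_s: 12.08
tcp_pos: [0.5097, -0.3307, 0.2192]
orientation: [0.001, 0.718, 0.696, 0.0]
wrist_force: [0.0, -0.6, 0.9]
grip_width: 0.647
time_s: 12.32
tcp_pos: [0.5096, -0.3307, 0.2184]
orientation: [0.0, 0.721, 0.692, 0.0]
wrist_force: [0.1, 1.4, -0.4]
grip_width: 0.641
t 12.325 p [ 0.5096 -0.3307  0.2184] shift mm [-0.   6.4 18.4] turn deg [ 0.   0.  -0.4] F [ 0.1  1.4 -0.4] grip 59.6 yaw 87.6
red 762 ((263.12152099609375, 182.49160766601562), (87.0866470336914, 8.93161678314209), 89.22578430175781) [ 0.51690551 -0.33178119  0.086     ] [ 0.51704103 -0.33016591  0.08614889] [array([ 0.5134, -0.287 ,  0.086 ]), array([ 0.5223, -0.2873,  0.086 ]), array([ 0.5207, -0.3805,  0.086 ]), array([ 0.5111, -0.3803,  0.086 ])]
green 170 ((183.71469116210938, 154.79116821289062), (28.070920944213867, 6.979381561279297), 85.60128784179688) [ 0.43817451 -0.29971706  0.086     ] [ 0.43824201 -0.29890712  0.0863326 ] [array([ 0.4352, -0.2859,  0.086 ]), array([ 0.4421, -0.2856,  0.086 ]), array([ 0.4413, -0.3139,  0.086 ]), array([ 0.4341, -0.3142,  0.086 ])]
jar [0.4634587  0.36989484 0.07831581]
```

View pics/w2.png

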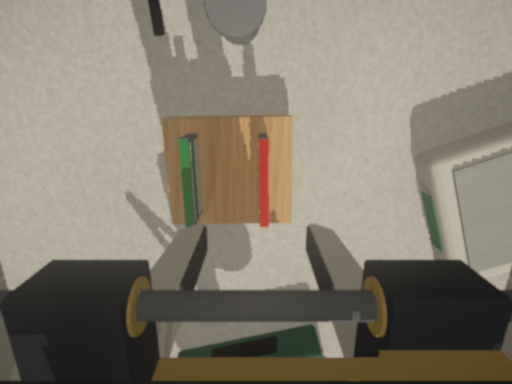

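The wrist view shows the red holder at (263,182) and the green one at (188,180), so it is the right one that lies between the fingers. With the jaws at 40 mm they clear the green holder.

```bash
python3 -m pendant '[[[-0.001,0.007,0.02],[0,0,-1.2],0.04],[[0,0,0.04],[0,0,0],0.04],[[0,0,0.04],[0,0,0],0.04],[[0,0,0.04],[0,0,0],0.04],[[0,0,0.024],[0,0,0],0.04],[[0,0,0],[0,0,0],0.04],[[0,0,0],[0,0,0],0.04]]' 45; python3 plan.py .5165 -.3315 .053 88.8
```

```text
time_s: 13.3
tcp_pos: [0.5168, -0.332, 0.0541]
orientation: [0.0, 0.713, 0.701, 0.0]
wrist_force: [0.2, 0.4, -0.6]
grip_width: 0.429
t 13.3 p [ 0.5168 -0.332   0.0541] shift mm [ 0.5 -0.3  1.1] turn deg [0.  0.  0.3] F [ 0.2  0.4 -0.6] grip 39.9 yaw 89.1
```

```bash
python3 -m pendant '[[[0,0,0],[0,0,0],0.0],[[0,0,0],[0,0,0],0.0],[[0,0,0],[0,0,0],0.0],[[0,0,0],[0,0,0],0.0],[[0,0,0],[0,0,0],0.0]]' 45; python3 -m pendant '[[[0,0,-0.01],[0,0,0],0.0],[[0,0,-0.025],[0,0,0],0.0],[[0,0,-0.04],[0,0,0],0.0],[[0,0,-0.04],[0,0,0],0.0],[[0,0,0],[0,0,0],0.0]]'; python3 plan.py .540 .019 .17 96.8
```

```text
time_s: 13.92
tcp_pos: [0.5167, -0.332, 0.0541]
orientation: [0.0, 0.713, 0.701, 0.0]
wrist_force: [-0.3, 1.4, 2.7]
grip_width: 0.105
time_s: 14.55
tcp_pos: [0.5185, -0.3335, 0.174]
orientation: [0.004, 0.713, 0.701, 0.0]
wrist_force: [0.4, 0.1, -0.7]
grip_width: 0.103
t 14.55 p [ 0.5185 -0.3335  0.174 ] shift mm [352.8  15.8   2.4] turn deg [ 0.3  0.3 -7.7] F [ 0.4  0.1 -0.7] grip 9.6 yaw 89.1
```

```bash
python3 -m pendant '[[[0.02,0.001,0],[0,0,0],0.0],[[0.04,0.002,0],[0,0,0],0.0],[[0.05,0.002,0],[0,0,0],0.0],[[0.05,0.002,0],[0,0,0],0.0],[[0.05,0.002,0],[0,0,0],0.0],[[0.05,0.002,0],[0,0,0],0.0],[[0.05,0.003,0],[0,0,0],0.0],[[0.03,0.003,0],[0,0,0],0.0]]'; python3 -m pendant '[[[0.012,0,0],[0,0,-3.7],0.0],[[0,0,0],[0,0,-4],0.0],[[0,0,0],[0,0,0],0.0],[[0,0,0],[0,0,0],0.0]]'; python3 plan.py .540 .019 .13 96.8; python3 - <<'E'
from h import *
for n in('wrist','top','scene'):
    im,d,c=snap(n);np.savez(n+'3.npz',im=im,d=d,**c);
    P=cloud(c,d);h=cv2.cvtColor(im,cv2.COLOR_RGB2HSV)
    for nm,hm,f in(('red',(h[...,0]<6)|(h[...,0]>174),(np.hypot(P[...,0]-.54,P[...,1]-.02)<.07)&(P[...,2]>.15)),('clip',(h[...,0]>7)&(h[...,0]<22),(np.hypot(P[...,0]-.54,P[...,1]-.02)<.06)&(P[...,2]<.05)),('lip',(h[...,0]>100)&(h[...,0]<125),(np.hypot(P[...,0]-.54,P[...,1]-.02)<.13)&(P[...,2]>.038)&(P[...,2]<.06))):
        m=hm&(h[...,1]>110)&f
        if m.sum()>8: 
            q=P[m]; r=cv2.minAreaRect(q[:,:2].astype(np.float32)*1e3); print(n,nm,m.sum(),np.round(q.mean(0),4),np.round(r[0],1),np.round(r[1],1),round(r[2],1))
w=np.load('wrist3.npz')['im'];s=np.load('scene3.npz')['im']
save('w3.png',np.hstack([cv2.resize(w[100:300,130:390],(390,300)),cv2.resize(s[150:310,170:370],(375,300))]))
E
```

```text
time_s: 15.55
tcp_pos: [0.537, 0.0113, 0.1667]
orientation: [-0.002, 0.712, 0.702, -0.001]
wrist_force: [0.2, -1.2, -0.4]
grip_width: 0.108
time_s: 16.05
tcp_pos: [0.5382, 0.0202, 0.1677]
orientation: [-0.001, 0.665, 0.747, -0.0]
wrist_force: [-0.3, -0.2, -0.1]
grip_width: 0.106
t 16.05 p [0.5382 0.0202 0.1677] shift mm [-1.4  1.7 37.7] turn deg [-0.1 -0.  -0.1] F [-0.3 -0.2 -0.1] grip 9.8 yaw 96.7
wrist red 2706 [0.5376 0.0287 0.2009] [538.8  18.5] [10.6 93.9] 6.1
wrist clip 50 [0.5374 0.0479 0.0288] [537.3  47.2] [7.3 8.7] 7.2
wrist lip 460 [0.5179 0.0911 0.0447] [517.   83.5] [10.2 81.2] 6.2
top red 21 [ 0.5413 -0.0164  0.199 ] [539.9  18.2] [10.7 93.4] 2.4
top clip 21 [0.5383 0.0238 0.0302] [538.4  22.8] [ 3.4 36.3] 6.6
top lip 265 [0.5178 0.0465 0.0445] [520.6  16.7] [ 16.8 213.8] 6.9
scene red 126 [0.5393 0.0372 0.1952] [545.9  33.1] [91.9 59. ] 53.2
scene lip 331 [0.5205 0.0237 0.0449] [520.9  17.1] [ 15.3 216.8] 5.9
```

View pics/w3.png

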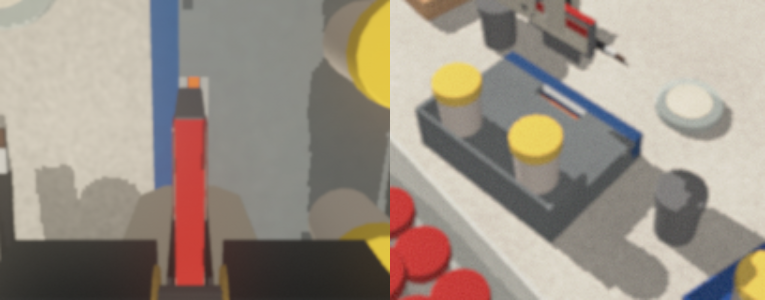

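The wrist crop (left) shows the held holder in line with the channel, with the orange strip's end visible at (193,82) ahead of it. From the strip, the holder needs about 2 mm more in rack +x.

```bash
python3 -m pendant '[[[0,0.0018,0.02],[0,0,0],0.0],[[0,0,0.03],[0,0,0],0.0],[[0,0,0.02],[0,0,0],0.0],[[0,0,0.005],[0,0,0],0.0],[[0,0,0.004],[0,0,0],0.0],[[0,0,0],[0,0,0],0.0],[[0,0,0],[0,0,0],0.0]]' 60; python3 plan.py .5402 .019 .073 96.8;  python3 -m pendant '[[[0,0,0.003],[0,0,0],0.0],[[0,0,0.003],[0,0,0],0.0],[[0,0,0.003],[0,0,0],0.0],[[0,0,0],[0,0,0],0.0]]';
```

```text
time_s: 17.08
tcp_pos: [0.5415, 0.02, 0.0905]
orientation: [0.001, 0.664, 0.748, 0.0]
wrist_force: [-0.5, 0.6, -0.8]
grip_width: 0.103
t 17.075 p [0.5415 0.02   0.0905] shift mm [-0.8 -1.5 17.5] turn deg [ 0.1  0.  -0. ] F [-0.5  0.6 -0.8] grip 9.6 yaw 96.8
time_s: 17.58
tcp_pos: [0.5405, 0.0201, 0.0802]
orientation: [-0.0, 0.664, 0.748, -0.0]
wrist_force: [0.4, -1.0, -0.8]
grip_width: 0.106
```

```bash
python3 -m pendant '[[[0,0,0.002],[0,0,0],0.0],[[0,0,0.002],[0,0,0],0.0],[[0,0,0.001],[0,0,0],0.0],[[0,0,0],[0,0,0],0.0]]';python3 -m pendant '[[[0,0,0.002],[0,0,0],0.0],[[0,0,0.001],[0,0,0],0.0],[[0,0,0],[0,0,0],0.0]]'
```

```text
time_s: 18.08
tcp_pos: [0.5408, 0.0201, 0.0755]
orientation: [-0.0, 0.664, 0.748, -0.0]
wrist_force: [0.8, 0.7, -0.5]
grip_width: 0.102
time_s: 18.45
tcp_pos: [0.541, 0.0201, 0.0729]
orientation: [0.0, 0.664, 0.748, 0.0]
wrist_force: [-1.6, 0.5, 3.7]
grip_width: 0.101
```

The tongue is in the throat and touching the spring (3.7 N). I'll press on.

```bash
python3 -m pendant '[[[0,0,0.002],[0,0,0],0.0],[[0,0,0.002],[0,0,0],0.0],[[0,0,0.001],[0,0,0],0.0],[[0,0,0],[0,0,0],0.0]]';python3 -m pendant '[[[0,0,0.002],[0,0,0],0.0],[[0,0,0.001],[0,0,0],0.0],[[0,0,0],[0,0,0],0.0]]'; python3 -m pendant '[[[0,0,0.001],[0,0,0],0.0],[[0,0,0.0005],[0,0,0],0.0],[[0,0,0],[0,0,0],0.0]]'
```

```text
time_s: 18.95
tcp_pos: [0.5411, 0.0201, 0.0678]
orientation: [0.0, 0.664, 0.748, 0.0]
wrist_force: [-1.7, -0.6, 5.3]
grip_width: 0.107
time_s: 19.32
tcp_pos: [0.5411, 0.0201, 0.065]
orientation: [0.0, 0.664, 0.748, 0.0]
wrist_force: [-1.9, 0.6, 8.0]
grip_width: 0.103
time_s: 19.7
tcp_pos: [0.5411, 0.0201, 0.0637]
orientation: [0.0, 0.664, 0.748, 0.0]
wrist_force: [-3.7, 0.6, 8.7]
grip_width: 0.103
```

```bash
for i in 1 2; do python3 -m pendant '[[[0,0,0.0005],[0,0,0],0.0],[[0,0,0],[0,0,0],0.0],[[0,0,0],[0,0,0],0.0]]' | grep -E 'pos|force'; done; python3 -m pendant '[[[0,0,0.0005],[0,0,0],0.0],[[0,0,0],[0,0,0],0.0],[[0,0,0],[0,0,0],0.0]]'
```

```text
tcp_pos: [0.5411, 0.0201, 0.0632]
wrist_force: [-3.0, 0.2, 9.7]
tcp_pos: [0.5412, 0.0201, 0.0631]
wrist_force: [-4.5, 0.7, 11.6]
time_s: 20.82
tcp_pos: [0.5412, 0.0201, 0.0631]
orientation: [0.0, 0.664, 0.748, 0.0]
wrist_force: [-6.7, -0.2, 15.1]
grip_width: 0.102
```

The TCP has stopped at 0.0631 while force rises, so the shoulders are on the ledge. One last camera check.

```bash
python3 - <<'E'
from h import *
s=observe();print(s['tcp_pos'],s['wrist_force'],s['torque'],s['grip_width']*93)
I=[]
for n in('wrist','top','scene'):
    im,d,c=snap(n);P=cloud(c,d);h=cv2.cvtColor(im,cv2.COLOR_RGB2HSV);I.append(im)
    R=((h[...,0]<6)|(h[...,0]>174))&(h[...,1]>110)&(d>0)
    for nm,x,y,r in(('holder',.54,.02,.065),('jar',.466,.372,.05)):
        q=P[R&(np.hypot(P[...,0]-x,P[...,1]-y)<r)&(P[...,2]>.05)]
        if len(q)>5:
            zt=np.percentile(q[:,2],[50,90]); b=cv2.minAreaRect(q[:,:2].astype(np.float32)*1e3); print(n,nm,len(q),np.round(np.median(q,0),4),'z50/90',zt,np.round(b[0],1),np.round(b[1],1),round(b[2],1))
save('end.png',np.hstack([cv2.resize(I[0][100:300,130:390],(390,300)),cv2.resize(I[2][150:370,190:450],(390,330))[:300]]))
E
```

```text
[0.54120288 0.02009059 0.06307836] [-6.71029673 -0.15140281 15.07218078] [ 0.02299456  1.43291528 -0.00643658] 9.44282505748591
wrist holder 2684 [0.5403 0.0323 0.0953] z50/90 [0.09526512 0.09609571] [541.8  18.1] [10.7 94.3] 6.4
top holder 20 [ 0.5431 -0.0228  0.0948] z50/90 [0.09479814 0.09660157] [540.6  19.1] [ 9.3 94.8] 5.5
top jar 450 [0.4636 0.3694 0.0784] z50/90 [0.07843193 0.08086423] [464.1 371. ] [56.1 54.6] 77.3
scene holder 92 [0.5404 0.0444 0.0947] z50/90 [0.09471355 0.09674826] [538.3  42.9] [42.3 17.3] 79.1
scene jar 689 [0.4709 0.3735 0.0789] z50/90 [0.07888112 0.08028109] [466.1 372.1] [55.6 53.7] 21.2
```

View pics/end.png

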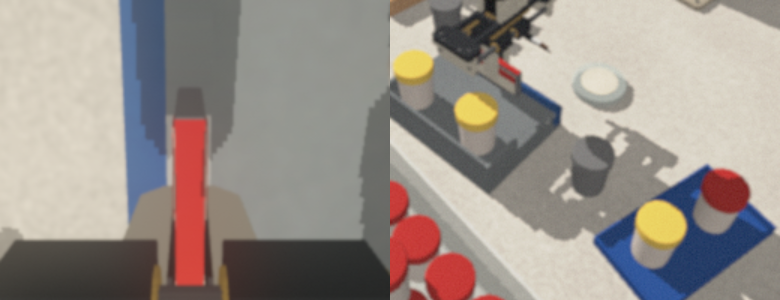

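The holder sits in the channel with its top at 0.095 m, which is the home height. The red jar stands in the tray with its lid at 0.079 m, which is floor plus 75 mm. Handing in.

```bash
python3 -c "
from rig import *
print(hand_in()); s=observe(); print(s['time_s'],s['wrist_force'],s['tcp_pos'])"
```

```text
the job is handed in; nothing more can be done
None
the job is handed in; nothing more can be done
```

I set the red-lidded jar upright in the free half of the tray, let go of it, then pushed the red-banded holder home in the channel. I handed in at about 21 s with the arm still holding it pressed. No verdict came back.

- **Jar:** it stands at about (0.466, 0.371). Its lid top measured 0.079 m, which matches the tray floor plus the jar's height.
- **Holder:** its top edge measured 0.095 m, which is the home height. It is at about (0.541, 0.019), within about 1–2 mm of my estimate of the channel's centre, and its turn matches the rack's to within about 1.5°.
- **Press:** the push down is about 15 N and the TCP stopped moving at 0.0631 m, so the shoulders are on the ledge. I set the grip to 60 N, and the jaws read 9.4 mm on the 10 mm frame.
- **What disagreed:** a sideways force of about 7 N along x built up during the last press, so the tongue may be bearing on a channel wall. The scene camera saw only part of the holder, so its position for it was off. I relied on the wrist and top cameras, which agreed with each other.
- **Left alone:** the last picture showed the yellow-lidded jars and the dish standing where they were. I did not measure these, and I did not check the green holder or the brush after lifting the red one.

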